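Change over the tattoo machines at a practice table

ROBOT

A 6-joint arm with a two-finger parallel gripper is mounted at the origin on the work surface. World frame = base frame: x ahead of the robot, y to its left, z up, the work surface at z = 0. Lengths are in m, angles in degrees, forces in N, time in s.
With the tool pointing down it reaches from about 0.25 to 0.725 m from the base axis. Payload 9.7 kg.
Tool frame: the origin (TCP) lies at the very end of the fingers, on their centre line; the grasp point (between the pads) lies 19 mm behind it (bot.grip_depth is the distance from the TCP to the grasp point, in m); z points along the fingers, y is the direction in which the jaws open and shut (so a half turn about z gives the same grasp; the last joint's range is limited). The gripper opens to 85 mm and grips with 20 to 120 N. Pads are 22 mm wide; open, the fingers measure 114 mm over their backs; the gripper's body (76 mm by 85 mm) begins 54 mm behind the grasp point. The pads swing forward as they close: fully open they stand 13 mm farther back than shut.
Start: joints at [-73.224, 4.979, 10.078, 95.1, 0, 90], TCP at [0.159, -0.527, 0.231] pointing down, gripper open.
Joint ranges: [-179.16, 179.16], [-48.56, 103.87], [-65.8, 70.77], [-126.05, 130.52], [-82.76, 87.17], [-180, 180]. Speed limits (degrees/s): [127.2, 127.2, 147.25, 180, 180, 180].

INTERFACE

Orientations are given as [roll, pitch, yaw] about the fixed x, y, z axes, in that order (R = Rz(yaw) Ry(pitch) Rx(roll)).
In Python, from workcell import telemetry, optics, order, bot gives the robot as it stands. The module is installed in compiled form; this text tells all that it offers.
- The arm moves only by the shell command python3 -m inch 'ROWS' [FORCE]. ROWS is JSON, a list of rows, each a list of 7 numbers: the shift along the tool's x, y, z in m, then the turn, a rotation vector about the tool's x, y, z in rad, then the closure, from 0 (fully open) to 1 (shut). In form: [[tx, ty, tz, rx, ry, rz, grip], ...]. A call has 1 to 12 rows; each row is the pose to reach, as a shift and turn from the pose commanded when the call began, along the tool's axes at that moment; what a row does not reach only later rows make up. A row lasts 1/12 s, in which the tool goes at most 41.7 mm and 7.16 degrees, less where a joint would pass 70% of its speed; a pose out of reach is approached as far as the arm can. A call with a gripper value outside its range is refused whole. The fingers move at their own pace and stop on an object; FORCE is the grip in N (left out, the last holds). Time passes only in rows, so rows that repeat a pose let the fingers close. It gives the time, the measured TCP pose, the force and the opening at its end, in the units of the state.
- telemetry.get_obs(): the state, without advancing time (a new reading comes with each control period).
- optics.camera(name): name is "scene" or "top" or "wrist"; returns (picture, depth): 400x640x3 uint8, red, green, blue; 400x640 float32, m along the optical axis (not along the pixel's ray), 0 where there is no reading.
- optics.camera_info(name): a dict with "camera_matrix" (3x3 intrinsics, pixels), "xyz" and "attitude" of the camera in the world; the wrist camera has in their place "mount" (4x4, takes a point from camera to tool coordinates, whose origin is the TCP and whose axes are the flange's). Camera axes: x right, y down, z forward; pixel columns grow to the right and rows downward; lengths in m; the calibration is good to about 2 mm. A picture is of the moment at which its call begins: read the wrist's pose just before it. camera_info takes no time and is no camera call.
- order.job_done(): hands the job in, once; it reports no verdict.
The state is a dict: "time": time; "q": joint angles; "qd": joint speeds; "joint_efforts": joint torques, N m; "ee_pos": TCP position; "tcp_rot": TCP orientation; "wrist_force": force on the tool from outside, world axes, zero at the start; "torque": the same for the moment, N m; "opening": finger opening in m.
Only numpy, scipy, OpenCV 4.12 (cv2) and the standard library are available. Lean on these libraries where they do the work, as an engineer would, in place of code of your own. Each camera call takes 0.05 s, during which the arm holds its last target. There are 200 camera calls.

TASK

Lining is finished and shading comes next, so change the three machines over: put the short stubby one on the wire rest, the long slim one on the charging dock, and the one with the thick battery end on the cradle in the steel tray, each lying centred and settled in both V supports of its place, either way round. The empty grey rest is free for parking one on the way. Never lay or drop a machine on the table, and leave the rinse cup, the small ink bottle and the jar where they stand.

Things in the scene. Friction and masses are not known exactly. Their poses are not given: they have to be found in the camera images.
- liner_center (a point): Lining machine: long slim straight metal pen, barrel 24 mm diameter from y = -50 to +78 mm, tapered nose to y = -78, tail button to y = +82; 95 to 160 g. Point: on its axis, where to grip it and mid-way between the supports when centred. y runs along it, tip at -y; it may be rolled about y. Starts on the wire rest.
- shader_center (a point): Shading machine: short stubby metal pen, barrel 34 mm diameter from y = -50 to +50 mm, tapered nose to y = -70, tail button to y = +53; 135 to 225 g. Point: on its axis, where to grip it and mid-way between the supports when centred. y runs along it, tip at -y; it may be rolled about y. Starts in the steel tray.
- packer_center (a point): Packing machine: metal pen, barrel 28 mm diameter from y = -50 to +50 mm, tapered nose to y = -74, thick drum battery 44 mm diameter on the tail to y = +76; 135 to 225 g. Point: on its axis, where to grip it and mid-way between the supports when centred. y runs along it, tip at -y; it may be rolled about y. Starts on the dock.
- wire_rest: Wire rest: steel foot 76 x 110 x 12 mm (x, y, z), two V supports (45 degree sides, 50 mm wide on top) at y = +-30 mm, 50 mm clear between. Supports: bent steel wire 6 mm thick on stems, top at 69 mm. Axis of a seated machine above the table: slim 61, stubby 68, thick-ended 64 mm. Fixed. Origin: centre of underside; a machine lies along y.
- dock: Charging dock: white rounded plastic box 90 x 160 mm, 30 mm high (x, y, z), two V supports (45 degree sides, 50 mm wide on top) at y = +-30 mm, 50 mm clear between. Supports: black plates 8 mm thick, top at 68 mm. Axis of a seated machine above the table: slim 61, stubby 68, thick-ended 64 mm. Fixed. Origin: centre of underside; a machine lies along y.
- tray: Open steel tray 105 x 185 mm (x, y), rim 20 mm high, with a white cradle inside: two V supports (45 degree sides, 50 mm wide on top) at y = +-30 mm, 50 mm clear between. Supports: white plates 8 mm thick, top at 64 mm. Axis of a seated machine above the table: slim 57, stubby 64, thick-ended 60 mm. Fixed. Origin: centre of underside; a machine lies along y.
- spare_rest: Spare rest, empty at the start: grey plastic foot 64 x 140 x 10 mm (x, y, z) with round ends, two V supports (45 degree sides, 50 mm wide on top) at y = +-30 mm, 50 mm clear between. Supports: grey plates 10 mm thick, top at 64 mm. Axis of a seated machine above the table: slim 57, stubby 64, thick-ended 60 mm. Fixed. Origin: centre of underside; a machine lies along y.
- cup_center (a point): Rinse cup, white plastic, open and empty, 72 mm across the rim, 85 mm high, standing loose; point at its centre, half-way up. To be left alone.
- ink_center (a point): Small black ink bottle with a pointed cap, 36 mm diameter, 89 mm high, standing loose; point at its centre, half-way up. To be left alone.
- jar_center (a point): Low round jar with a grey lid, 56 mm diameter, 40 mm high, standing loose; point at its centre, half-way up. To be left alone.
Not all that is in view belongs to the job. Leave any purple look-alike of the dock alone.

How it is judged:
By the outcome, as a careful person would: the job done as asked, in the order asked, and still so for the second after the job is handed in, with the robot touching nothing.
It also fails if it takes over 128 s, if anything falls off the work surface, if the arm or the gripper's body presses on something with over 40 N, if the wrist force passes 120 N, or if a joint passes its speed limit or range.

## Working session

There is one attempt and no reset: what is moved stays moved. The work goes in short steps, Python scripts to look and compute and a shell command to move; the robot and the scene stay as the last step left them, time stands still between calls to the robot, and variables do not carry over. Pictures are saved under pics/ and viewed, about 12 in all and at most 16, crops included, and the job is handed in when it is done.

```bash
mkdir -p pics; cat > h.py <<'E'
import numpy as np, cv2
from scipy.spatial.transform import Rotation as R
from workcell import telemetry, optics, order, bot
def cam(name):
    o=telemetry.get_obs(); im,d=optics.camera(name); i=optics.camera_info(name); K=np.array(i['camera_matrix'])
    T=np.eye(4)
    if name=='wrist':
        P=np.eye(4);P[:3,:3]=R.from_euler('xyz',o['tcp_rot'],degrees=True).as_matrix();P[:3,3]=o['ee_pos'];T=P@np.array(i['mount'])
    else:
        a=np.array(i['attitude']); T[:3,:3]=a if a.shape==(3,3) else R.from_euler('xyz',a,degrees=True).as_matrix(); T[:3,3]=i['xyz']
    v,u=np.mgrid[:400,:640]
    c=np.stack([(u-K[0,2])/K[0,0]*d,(v-K[1,2])/K[1,1]*d,d],-1)
    W=c@T[:3,:3].T+T[:3,3]; W[d==0]=np.nan
    return im,W,T,K
def save(n,im): cv2.imwrite('pics/'+n,im[:,:,::-1])
E
python3 - <<'E'
from h import *
o=telemetry.get_obs();print(o['time'],o['ee_pos'],o['tcp_rot'],o['opening'],bot.grip_depth)
for n in('top','scene'):
    im,W,T,K=cam(n);save(n+'.png',im);np.save(n+'.npy',W);print(n,T,optics.camera_info(n)); print(np.nanmin(W,(0,1)),np.nanmax(W,(0,1)))
E
```

```text
0.0 [ 0.15869929 -0.52636847  0.23055921] [-1.79921989e+02 -1.89451808e-03  1.67759265e+01] 0.08544110900824325 0.0187
top [[ 0.01558806 -0.99244116  0.12172737  0.28213254]
 [-0.99986511 -0.01484186  0.00703449 -0.06897202]
 [-0.00517466 -0.1218206  -0.99253865  1.71143905]
 [ 0.          0.          0.          1.        ]] {'camera_matrix': array([[509.75598749,   0.        , 314.59846628],
       [  0.        , 509.75598749, 197.59005004],
       [  0.        ,   0.        ,   1.        ]]), 'xyz': array([ 0.28213254, -0.06897202,  1.71143905]), 'attitude': array([-173.00271949,    0.29648757,  -89.10682166])}
[-0.38652254 -1.69797117 -0.78351423] [1.62998083 1.58578453 0.71638921]
scene [[-0.64324274  0.43987455 -0.62669702  1.57513006]
 [ 0.76565922  0.36721514 -0.52812783  0.86594125]
 [-0.00217736 -0.81955074 -0.57300248  1.10423981]
 [ 0.          0.          0.          1.        ]] {'camera_matrix': array([[511.10813881,   0.        , 320.74066388],
       [  0.        , 511.10813881, 206.19952555],
       [  0.        ,   0.        ,   1.        ]]), 'xyz': array([1.57513006, 0.86594125, 1.10423981]), 'attitude': array([-1.24959959e+02,  1.24753586e-01,  1.30034164e+02])}
[-2.28431558 -2.36596258 -0.77876057] [1.45468698 1.03917276 0.67552495]
```

```bash
python3 - <<'E'
import cv2
im=cv2.imread('pics/top.png');cv2.imwrite('pics/top2.png',cv2.resize(im[60:330,130:490],None,fx=2.2,fy=2.2,interpolation=cv2.INTER_CUBIC))
E
```

```text
(no output)
```

View pics/top2.png

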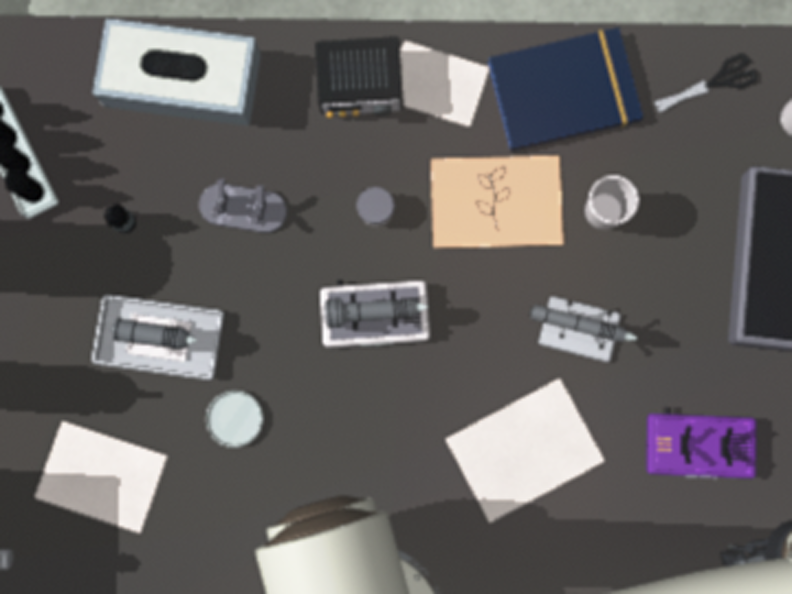

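View pics/scene.png

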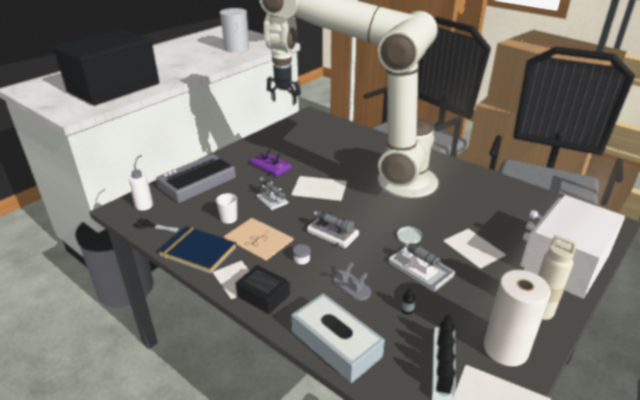

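The top view shows dock+packer at (375,313), wire rest+liner at (580,328), tray+shader at (157,337), spare rest at (243,207), ink at (120,217), jar at (375,205) and cup at (612,200). I'll turn these into coarse world positions.

```bash
python3 - <<'E'
import numpy as np
W=np.load('top.npy')
for n,u,v in [('dock',375,313),('wire',580,328),('tray',157,337),('spare',243,207),('ink',120,217),('jar',375,205),('cup',612,200),('glassdisc',235,418)]:
    c=int(130+u/2.2);r=int(60+v/2.2); p=W[r-22:r+23,c-32:c+33].reshape(-1,3)
    tab=np.nanmedian(p[:,2]); q=p[p[:,2]>0.04]; 
    if len(q)<3: print(n,len(q),W[r,c]);continue
    m=np.median(q,0); ev,V=np.linalg.eigh(np.cov(q[:,:2].T)); print(n,'tab',tab.round(3),len(q),q.min(0).round(3),q.max(0).round(3),'med',m.round(3),'yaw',np.degrees(np.arctan2(V[1,1],V[0,1])).round(1), W[r,c].round(3))
import cv2
E
python3 -c "
from h import *
i=optics.camera_info('wrist');print(i)"
```

```text
dock tab 0.005 452 [ 0.445 -0.085  0.04 ] [0.502 0.064 0.091] med [0.472 0.002 0.075] yaw 95.0 [ 0.468 -0.01   0.076]
wire tab 0.002 371 [ 0.421 -0.393  0.052] [ 0.49  -0.238  0.082] med [ 0.458 -0.311  0.07 ] yaw 76.7 [ 0.45  -0.311  0.07 ]
tray tab 0.004 397 [0.402 0.254 0.05 ] [0.464 0.374 0.092] med [0.431 0.317 0.076] yaw 82.4 [0.427 0.307 0.08 ]
spare tab 0.002 110 [0.603 0.162 0.04 ] [0.67  0.238 0.071] med [0.639 0.176 0.055] yaw 81.5 [0.636 0.199 0.012]
ink tab 0.001 103 [0.593 0.365 0.041] [0.628 0.401 0.09 ] med [0.607 0.377 0.063] yaw 144.6 [0.608 0.373 0.069]
jar tab 0.001 116 [ 0.611 -0.033  0.04 ] [0.663 0.021 0.052] med [ 0.638 -0.005  0.043] yaw -153.8 [ 0.637 -0.006  0.037]
cup tab 0.001 211 [ 0.605 -0.395  0.04 ] [ 0.677 -0.325  0.093] med [ 0.651 -0.366  0.071] yaw 140.0 [ 0.66  -0.373  0.005]
glassdisc 0 [ 0.3149387   0.20342504 -0.00105226]
{'camera_matrix': array([[348.90480911,   0.        , 322.12570556],
       [  0.        , 348.90480911, 194.37247459],
       [  0.        ,   0.        ,   1.        ]]), 'mount': array([[ 5.72307463e-04, -9.60673575e-01, -2.77679589e-01,
         7.13443910e-02],
       [ 9.99999412e-01,  2.94068598e-04,  1.04366042e-03,
        -2.85626821e-04],
       [-9.20960138e-04, -2.77680023e-01,  9.60673179e-01,
        -1.42715142e-01],
       [ 0.00000000e+00,  0.00000000e+00,  0.00000000e+00,
         1.00000000e+00]])}
```

```bash
cat >> h.py <<'E'
def go(p,yaw):
    "shift/turn in tool axes from present pose to grasp-down pose p (TCP), yaw deg"
    o=telemetry.get_obs(); A=R.from_euler('xyz',o['tcp_rot'],degrees=True)
    B=R.from_euler('xyz',[180,0,yaw],degrees=True)
    print('t=%.2f'%o['time'],(A.inv().apply(np.array(p)-o['ee_pos'])).round(4),(A.inv()*B).as_rotvec().round(4))
E
python3 -c "
from h import *
go([.455,-.315,.25],76.7)"
```

```text
t=0.10 [ 0.3447 -0.1169 -0.0192] [-1.1000e-03 -6.0000e-04 -1.0458e+00]
```

```bash
python3 -m inch '[[0.345,-0.117,-0.019,-0.001,0,-1.046,0],[0.345,-0.117,-0.019,-0.001,0,-1.046,0],[0.345,-0.117,-0.019,-0.001,0,-1.046,0],[0.345,-0.117,-0.019,-0.001,0,-1.046,0],[0.345,-0.117,-0.019,-0.001,0,-1.046,0],[0.345,-0.117,-0.019,-0.001,0,-1.046,0],[0.345,-0.117,-0.019,-0.001,0,-1.046,0],[0.345,-0.117,-0.019,-0.001,0,-1.046,0],[0.345,-0.117,-0.019,-0.001,0,-1.046,0],[0.345,-0.117,-0.019,-0.001,0,-1.046,0],[0.345,-0.117,-0.019,-0.001,0,-1.046,0],[0.345,-0.117,-0.019,-0.001,0,-1.046,0]]'
python3 - <<'E'
from h import *
im,W,T,K=cam('wrist');save('w1.png',im);np.save('w1.npy',W);o=telemetry.get_obs();print(o['time'],o['ee_pos'],o['tcp_rot'],o['q'])
E
```

```text
time: 1.1
ee_pos: [0.4551, -0.315, 0.2499]
tcp_rot: [-180.0, 0.0, 76.7]
wrist_force: [-0.6, 0.3, 0.4]
opening: 0.0856
1.15 [ 0.45472336 -0.31535392  0.25004638] [1.79987668e+02 2.44209366e-02 7.66478756e+01] [-3.47321897e+01  5.89690771e+00  1.31677949e+01  9.72505015e+01
 -1.82448508e-02  6.86199288e+01]
```

View pics/w1.png

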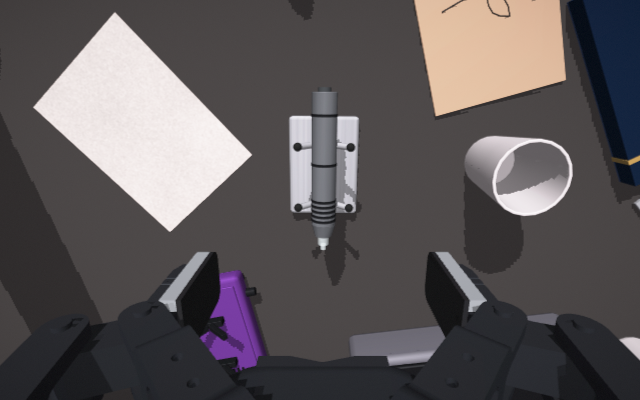

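```bash
cat >> h.py <<'E'
def near(W,c,r=.13,sx=None):
    p=W[:320].reshape(-1,3); p=p[np.isfinite(p[:,2])]
    return p[np.hypot(*(p[:,:2]-c).T)<r]
def machine(W,c,zridge,rad,r=.1,zaxis=.061):
    p=near(W,c,r); q=p[p[:,2]>zridge].astype(np.float32)
    d=cv2.fitLine(q[:,:2],cv2.DIST_HUBER,0,1e-3,1e-3).ravel(); a=d[:2]*np.sign(d[1]); m=d[2:]
    n=np.array([a[1],-a[0]]); s=(p[:,:2]-m)@a; l=(p[:,:2]-m)@n
    k=(np.abs(l)<rad*.6)&(p[:,2]>zaxis-.004); ss=np.sort(s[k])
    lo,hi=ss[3],ss[-4]; 
    zs=[np.percentile(p[(np.abs(l)<.004)&(np.abs(s-x)<.004)][:,2],50).round(4) for x in (-.03,0,.03) if ((np.abs(l)<.004)&(np.abs(s-x)<.004)).sum()]
    print('machine yaw %.2f'%np.degrees(np.arctan2(a[1],a[0])),'ends',(m+a*lo).round(4),(m+a*hi).round(4),'len',round(float(hi-lo),4),'mid',(m+a*(lo+hi)/2).round(4),'a',a.round(4),'ridge z',zs,len(q))
    return m,a
def foot(W,c,z0,z1,r=.13):
    p=near(W,c,r); q=p[(p[:,2]>z0)&(p[:,2]<z1)][:,:2]
    k=np.array([np.percentile(q,1,0)])
    (x,y),(w,h),ang=cv2.minAreaRect((q*1000).astype(np.float32))
    print('foot c',round(x/1000,4),round(y/1000,4),'size',round(w,1),round(h,1),'ang',round(ang,2),len(q))
def uprights(W,c,z0,z1,r=.07):
    "split support tops by clusters"
    p=near(W,c,r); q=p[(p[:,2]>z0)&(p[:,2]<z1)]
    return q
E
python3 - <<'E'
from h import *
W=np.load('w1.npy'); c=np.array([.455,-.315])
print('table',np.nanmedian(W[100:250,150:250,2]).round(4))
machine(W,c,.068,.012)
foot(W,c,.008,.016,.09)
p=near(W,c,.09);print(np.histogram(p[:,2],bins=np.arange(-.004,.084,.004)))
import cv2
# support tips
q=p[(p[:,2]>.05)]; l=(q[:,:2]-c)@np.array([np.sin(np.radians(76.7)),-np.cos(np.radians(76.7))])
t=q[(np.abs(l)>.018)&(q[:,2]>.06)]; 
_,lab,cen=cv2.kmeans(t[:,:2].astype(np.float32),4,None,(3,50,1e-5),5,cv2.KMEANS_PP_CENTERS); print(cen,np.bincount(lab.ravel()),cen.mean(0))
E
```

```text
table 0.0007
machine yaw 166.64 ends [ 0.5287 -0.3229] [ 0.3874 -0.2893] len 0.1453 mid [ 0.458  -0.3061] a [-0.9729  0.2311] ridge z [np.float64(0.0123), np.float64(0.0724), np.float64(0.0117)] 11498
foot c 0.456 -0.3221 size 109.2 75.9 ang 76.29 3633
(array([4744, 7114,   13, 1732, 1901,    0,    0,    0,    0,    0,    0,
          0,    0,    0,   24,  101,  301,  735, 1719, 1334,    0]), array([-0.004,  0.   ,  0.004,  0.008,  0.012,  0.016,  0.02 ,  0.024,
        0.028,  0.032,  0.036,  0.04 ,  0.044,  0.048,  0.052,  0.056,
        0.06 ,  0.064,  0.068,  0.072,  0.076,  0.08 ]))
[[ 0.41250798 -0.29666743]
 [ 0.49741513 -0.32494637]
 [ 0.45197514 -0.35151893]
 [ 0.5047622  -0.31509584]] [4294 1203  151 3111] [ 0.4666651  -0.32205713]
```

```bash
sed -i 's/p=p\[np.isfinite(p\[:,2\])\]/p=p[p[:,2]<.12]/' h.py
python3 - <<'E'
from h import *
W=np.load('w1.npy'); c=np.array([.456,-.322])
machine(W,c,.070,.012)
from h import go
go([.472,0.002,.25],95)
E
```

```text
machine yaw 76.25 ends [ 0.4379 -0.3954] [ 0.4756 -0.2412] len 0.1587 mid [ 0.4568 -0.3183] a [0.2376 0.9714] ridge z [np.float64(0.0728), np.float64(0.0727), np.float64(0.0726)] 2355
t=1.15 [ 3.128e-01 -5.650e-02 -1.000e-04] [ 1.000e-04  5.000e-04 -3.203e-01]
```

```bash
python3 -m inch '[[0.313,-0.056,0,0,0,-0.32,0],[0.313,-0.056,0,0,0,-0.32,0],[0.313,-0.056,0,0,0,-0.32,0],[0.313,-0.056,0,0,0,-0.32,0],[0.313,-0.056,0,0,0,-0.32,0],[0.313,-0.056,0,0,0,-0.32,0],[0.313,-0.056,0,0,0,-0.32,0],[0.313,-0.056,0,0,0,-0.32,0],[0.313,-0.056,0,0,0,-0.32,0],[0.313,-0.056,0,0,0,-0.32,0]]'
python3 - <<'E'
from h import *
im,W,T,K=cam('wrist');save('w2.png',im);np.save('w2.npy',W); c=np.array([.472,0.0])
foot(W,c,.026,.034,.11)
machine(W,c,.073,.014,.1,.064)
go([.50,.27,.25],82)
E
```

```text
time: 1.98
ee_pos: [0.4725, 0.0026, 0.2502]
tcp_rot: [179.9, 0.1, 95.1]
wrist_force: [0.1, -0.7, 0.4]
opening: 0.0854
foot c 0.473 -0.0098 size 87.2 157.1 ang 4.94 6467
machine yaw 94.85 ends [ 0.4795 -0.0868] [0.4669 0.0619] len 0.1493 mid [ 0.4732 -0.0125] a [-0.0846  0.9964] ridge z [np.float64(0.0773), np.float64(0.0777), np.float64(0.085)] 3663
t=2.03 [ 2.647e-01  5.080e-02 -1.000e-04] [0.0009 0.001  0.2271]
```

View pics/w2.png

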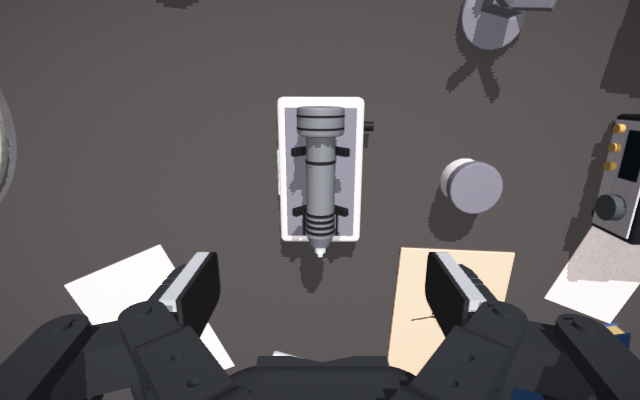

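```bash
python3 -c "
from h import *
go([.52,.225,.30],82)"
```

```text
t=2.03 [ 0.2181  0.0669 -0.05  ] [0.0009 0.001  0.2271]
```

```bash
python3 -m inch '[[0.218,0.067,-0.05,0.001,0.001,0.227,0],[0.218,0.067,-0.05,0.001,0.001,0.227,0],[0.218,0.067,-0.05,0.001,0.001,0.227,0],[0.218,0.067,-0.05,0.001,0.001,0.227,0],[0.218,0.067,-0.05,0.001,0.001,0.227,0],[0.218,0.067,-0.05,0.001,0.001,0.227,0],[0.218,0.067,-0.05,0.001,0.001,0.227,0],[0.218,0.067,-0.05,0.001,0.001,0.227,0]]'
python3 - <<'E'
from h import *
im,W,T,K=cam('wrist');save('w3.png',im);np.save('w3.npy',W)
c=np.array([.43,.317]);foot(W,c,.015,.024,.125);machine(W,c,.074,.017,.1,.064)
c=np.array([.638,.195]);foot(W,c,.006,.014,.085)
E
```

```text
time: 2.7
ee_pos: [0.5212, 0.2252, 0.2994]
tcp_rot: [-179.9, 0.0, 82.0]
wrist_force: [0.6, -0.3, -0.2]
opening: 0.0853
foot c 0.4326 0.3169 size 180.8 105.4 ang 82.87 2054
machine yaw 83.12 ends [0.4262 0.2529] [0.4409 0.3743] len 0.1223 mid [0.4335 0.3136] a [0.1198 0.9928] ridge z [np.float64(0.0811), np.float64(0.0805), np.float64(0.0806)] 2998
foot c 0.6363 0.198 size 134.6 64.1 ang 81.63 3896
```

View pics/w3.png

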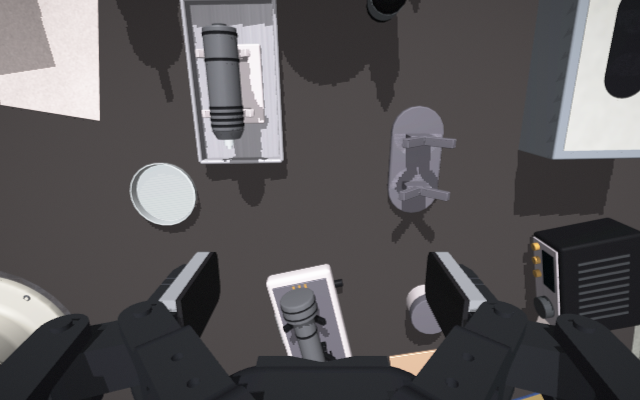

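```bash
cat >> h.py <<'E'
def horns(W,c,yaw,top,dz=.004):
    p=near(W,np.array(c),.1); a=np.array([np.cos(np.radians(yaw)),np.sin(np.radians(yaw))]); n=np.array([a[1],-a[0]])
    s=(p[:,:2]-c)@a; l=(p[:,:2]-c)@n
    k=(np.abs(p[:,2]-top)<dz)&(np.abs(l)<.032)&(np.abs(l)>.0195)&(np.abs(s)<.045)
    for sg in (1,-1):
        for lg in (1,-1):
            j=k&(s*sg>0)&(l*lg>0)
            if j.sum()>2: print('horn',sg,lg,j.sum(),'s %.1f..%.1f'%tuple(np.percentile(s[j],[3,97])*1e3),'l %.1f..%.1f'%tuple(np.percentile(l[j],[3,97])*1e3),'z %.4f'%p[j,2].max())
E
python3 - <<'E'
from h import *
horns(np.load('w3.npy'),[.6363,.198],81.6,.064)
horns(np.load('w3.npy'),[.4327,.3185],82.9,.064)
horns(np.load('w2.npy'),[.473,-.0098],94.9,.068)
horns(np.load('w1.npy'),[.456,-.3221],76.3,.068)
go([.456,-.3215,.20],76.3)
E
```

```text
horn 1 1 65 s 25.9..34.5 l 20.0..27.6 z 0.0653
horn 1 -1 77 s 25.4..35.1 l -28.3..-20.0 z 0.0653
horn -1 1 62 s -34.3..-25.2 l 20.2..27.5 z 0.0655
horn -1 -1 67 s -34.1..-24.9 l -28.4..-20.1 z 0.0651
horn 1 1 63 s 26.8..34.3 l 20.1..27.6 z 0.0647
horn 1 -1 62 s 26.6..34.2 l -26.5..-19.8 z 0.0654
horn -1 1 54 s -32.9..-25.6 l 20.7..27.6 z 0.0644
horn -1 -1 54 s -33.2..-25.9 l -27.1..-19.9 z 0.0649
horn 1 1 66 s 26.4..33.9 l 20.3..27.0 z 0.0685
horn 1 -1 64 s 26.3..33.7 l -26.9..-20.3 z 0.0689
horn -1 1 64 s -33.4..-26.0 l 20.5..27.6 z 0.0688
horn -1 -1 63 s -33.2..-25.9 l -27.2..-20.2 z 0.0693
horn 1 1 67 s 26.1..33.3 l 20.6..28.7 z 0.0698
horn 1 -1 67 s 26.6..33.2 l -28.3..-19.9 z 0.0707
horn -1 1 62 s -33.2..-26.3 l 20.2..28.1 z 0.0702
horn -1 -1 61 s -33.6..-26.6 l -28.1..-20.4 z 0.0703
t=2.75 [-0.5494  0.0122  0.0998] [-0.0009  0.0005  0.0988]
```

```bash
python3 -m inch '[[-0.549,0.012,0.1,-0.001,0,0.099,0],[-0.549,0.012,0.1,-0.001,0,0.099,0],[-0.549,0.012,0.1,-0.001,0,0.099,0],[-0.549,0.012,0.1,-0.001,0,0.099,0],[-0.549,0.012,0.1,-0.001,0,0.099,0],[-0.549,0.012,0.1,-0.001,0,0.099,0],[-0.549,0.012,0.1,-0.001,0,0.099,0],[-0.549,0.012,0.1,-0.001,0,0.099,0],[-0.549,0.012,0.1,-0.001,0,0.099,0],[-0.549,0.012,0.1,-0.001,0,0.099,0],[-0.549,0.012,0.1,-0.001,0,0.099,0],[-0.549,0.012,0.1,-0.001,0,0.099,0]]'
python3 -c "
from h import *
go([.456,-.3215,.12],76.3)"
```

```text
time: 3.75
ee_pos: [0.4602, -0.2666, 0.2102]
tcp_rot: [179.9, 0.0, 76.2]
wrist_force: [0.6, 0.1, -0.1]
opening: 0.0855
t=3.75 [-0.0543  0.009   0.0902] [ 0.0013  0.0001 -0.0024]
```

```bash
python3 -m inch '[[-0.054,0.009,0.09,0.001,0,-0.002,0],[-0.054,0.009,0.09,0.001,0,-0.002,0],[-0.054,0.009,0.09,0.001,0,-0.002,0],[-0.054,0.009,0.11,0.001,0,-0.002,0],[-0.054,0.009,0.13,0.001,0,-0.002,0],[-0.054,0.009,0.15,0.001,0,-0.002,0],[-0.054,0.009,0.168,0.001,0,-0.002,0],[-0.054,0.009,0.168,0.001,0,-0.002,0]]' 40
python3 -c "
from h import *
go([.456,-.3215,.042],76.3)"
```

```text
time: 4.42
ee_pos: [0.4552, -0.3178, 0.0386]
tcp_rot: [-179.7, -0.1, 76.3]
wrist_force: [-0.4, 0.5, 0.1]
opening: 0.0852
t=4.42 [-0.0034  0.0016 -0.0034] [-0.0055 -0.0021 -0.0002]
```

```bash
python3 -m inch '[[0,0,0,0,0,0,0],[0,0,0,0,0,0,0],[0,0,0,0,0,0,0]]'
python3 -c "
from h import *
go([.456,-.3215,.042],76.3)"
```

```text
time: 4.67
ee_pos: [0.4591, -0.3184, 0.0439]
tcp_rot: [179.9, 0.0, 76.4]
wrist_force: [-0.2, 0.2, -0.5]
opening: 0.0852
t=4.67 [-0.0037 -0.0023  0.0019] [0.0018 0.0006 0.0021]
```

```bash
python3 -m inch '[[-0.003,-0.001,0,0,0,0,0],[-0.003,-0.001,0,0,0,0,0],[-0.003,-0.001,0,0,0,0,0],[-0.003,-0.001,0,0,0,0,0]]'
python3 -c "
from h import *
go([.456,-.3215,.042],76.3)"
python3 -m inch '[[0,0,0,0,0,0,0],[0,0,0,0,0,0,0]]'
python3 -c "
from h import *
go([.456,-.3215,.042],76.3)"
```

```text
time: 5.0
ee_pos: [0.4574, -0.3203, 0.0425]
tcp_rot: [180.0, -0.0, 76.5]
wrist_force: [0.1, 0.2, 0.0]
opening: 0.0854
t=5.00 [-0.0015 -0.0011  0.0005] [ 0.0001 -0.0002  0.0032]
time: 5.17
ee_pos: [0.4573, -0.3201, 0.0422]
tcp_rot: [-180.0, -0.0, 76.5]
wrist_force: [-0.5, -0.6, -0.2]
opening: 0.0852
t=5.17 [-0.0017 -0.0009  0.0002] [-0.0004 -0.0003  0.0033]
```

```bash
python3 -m inch '[[-0.0015,-0.001,0,0,0,0.003,0],[-0.0015,-0.001,0,0,0,0.003,0],[-0.0015,-0.001,0,0,0,0.003,1],[-0.0015,-0.001,0,0,0,0.003,1],[-0.0015,-0.001,0,0,0,0.003,1],[-0.0015,-0.001,0,0,0,0.003,1],[-0.0015,-0.001,0,0,0,0.003,1],[-0.0015,-0.001,0,0,0,0.003,1],[-0.0015,-0.001,0,0,0,0.003,1],[-0.0015,-0.001,0,0,0,0.003,1],[-0.0015,-0.001,0,0,0,0.003,1]]' 40
python3 -c "
from h import *
go([.456,-.3215,.042],76.3)"
```

```text
time: 6.08
ee_pos: [0.455, -0.3211, 0.0422]
tcp_rot: [-179.9, -0.0, 76.3]
wrist_force: [-5.7, 0.7, 2.9]
opening: 0.0227
t=6.08 [-0.0001  0.001   0.0002] [-0.0022 -0.0004 -0.0001]
```

```bash
python3 -m inch '[[0,0,-0.015,0,0,0,1],[0,0,-0.04,0,0,0,1],[0,0,-0.08,0,0,0,1],[0,0,-0.12,0,0,0,1],[0,0,-0.12,0,0,0,1]]'
python3 -c "
from h import *
go([.6362,.1984,.155],81.6)"
```

```text
time: 6.5
ee_pos: [0.458, -0.3229, 0.1704]
tcp_rot: [179.5, 0.2, 76.3]
wrist_force: [1.2, 0.1, 0.0]
opening: 0.0231
t=6.50 [0.5487 0.0496 0.0139] [ 0.0091  0.0039 -0.0924]
```

```bash
python3 -m inch '[[0.015,0.001,0,0,0,0,1],[0.045,0.004,0,0,0,-0.01,1],[0.08,0.007,0,0,0,-0.02,1],[0.12,0.011,0,0,0,-0.03,1],[0.16,0.0145,0,0,0,-0.04,1],[0.2,0.018,0,0,0,-0.05,1],[0.24,0.022,0,0,0,-0.06,1],[0.28,0.025,0,0,0,-0.07,1],[0.32,0.029,0,0,0,-0.08,1],[0.36,0.0325,0,0,0,-0.09,1],[0.395,0.036,0,0,0,-0.092,1],[0.42,0.038,0,0,0,-0.092,1]]'
python3 -c "
from h import *
go([.6362,.1984,.155],81.6)"
```

```text
time: 7.5
ee_pos: [0.5928, 0.0807, 0.1618]
tcp_rot: [-180.0, -0.0, 81.7]
wrist_force: [0.4, -0.9, -0.2]
opening: 0.0228
t=7.50 [0.1227 0.0259 0.0069] [-0.0005 -0.0008  0.0015]
```

```bash
python3 -m inch '[[0.03,0.006,0.002,0,0,0,1],[0.06,0.013,0.004,0,0,0,1],[0.09,0.019,0.006,0,0,0,1],[0.11,0.023,0.007,0,0,0,1],[0.12,0.0255,0.007,0,0,0.001,1],[0.1225,0.026,0.007,0,0,0.001,1],[0.1225,0.026,0.007,0,0,0.001,1],[0.1225,0.026,0.007,0,0,0.001,1],[0.1225,0.026,0.007,0,0,0.001,1],[0.1225,0.026,0.007,0,0,0.001,1]]'
python3 - <<'E'
from h import *
im,W,T,K=cam('wrist');save('w4.png',im);np.save('w4.npy',W)
o=telemetry.get_obs();print(o['wrist_force'],o['torque'])
p=np.vstack([W.reshape(-1,3)]);p=p[np.isfinite(p[:,2])]
q=p[(np.hypot(*(p[:,:2]-[.6362,.1984]).T)<.1)&(p[:,2]>.1)]; print(len(q))
go([.6362,.1984,.038],81.6)
E
```

```text
time: 8.33
ee_pos: [0.6359, 0.1938, 0.1559]
tcp_rot: [180.0, -0.0, 81.4]
wrist_force: [0.4, -0.1, 0.4]
opening: 0.0229
[-0.75539302 -0.62084757 -2.51445695] [-0.03599086 -0.02507765 -0.02755371]
65551
t=8.38 [ 0.0044 -0.0004  0.1179] [ 0.0001 -0.0005 -0.0026]
```

View pics/w4.png

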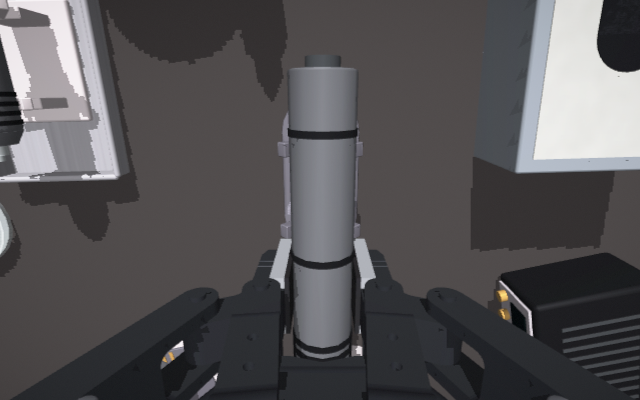

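The liner is held straight in the jaws (tail at (323,60), pads at rows 240–290). Next I'll measure its offset in the tool frame, then lower.

```bash
cat >> h.py <<'E'
def held(W,rad):
    o=telemetry.get_obs();A=R.from_euler('xyz',o['tcp_rot'],degrees=True)
    q=A.inv().apply(W[:300].reshape(-1,3)-o['ee_pos']); q=q[np.isfinite(q[:,2])]
    q=q[(np.abs(q[:,1])<rad)&(np.abs(q[:,2]+.019)<.05)]
    b=q[(q[:,2]<-.019+.01)]
    for x in np.arange(.03,.1,.01):
        j=b[np.abs(b[:,0]-x)<.003]
        if len(j)>20: print('x %.3f ymid %.4f ymin %.4f ymax %.4f ztop %.4f'%(x,np.median(j[:,1]),*np.percentile(j[:,1],[1,99]),np.percentile(j[:,2],2)))
    print('max x',np.sort(b[:,0])[-5:].round(4))
E
python3 - <<'E'
from h import *
held(np.load('w4.npy'),.016)
E
```

```text
x 0.030 ymid 0.0008 ymin -0.0108 ymax 0.0125 ztop -0.0311
x 0.040 ymid 0.0009 ymin -0.0110 ymax 0.0126 ztop -0.0311
x 0.050 ymid 0.0009 ymin -0.0107 ymax 0.0124 ztop -0.0311
x 0.060 ymid 0.0009 ymin -0.0109 ymax 0.0124 ztop -0.0315
x 0.070 ymid 0.0009 ymin -0.0109 ymax 0.0124 ztop -0.0310
x 0.080 ymid 0.0009 ymin -0.0100 ymax 0.0119 ztop -0.0309
max x [0.0828 0.0828 0.0828 0.0829 0.0829]
```

```bash
python3 -m inch '[[0.0035,0,0,0,0,-0.002,1],[0.0035,0,0.02,0,0,-0.002,1],[0.0035,0,0.05,0,0,-0.002,1],[0.0035,0,0.075,0,0,-0.002,1],[0.0035,0,0.095,0,0,-0.002,1],[0.0035,0,0.105,0,0,-0.002,1],[0.0035,0,0.11,0,0,-0.002,1],[0.0035,0,0.113,0,0,-0.002,1],[0.0035,0,0.113,0,0,-0.002,1],[0.0035,0,0.113,0,0,-0.002,1],[0.0035,0,0.113,0,0,-0.002,1]]'
python3 -c "
from h import *
go([.6358,.1975,.038],81.6)"
```

```text
time: 9.3
ee_pos: [0.6372, 0.1987, 0.0439]
tcp_rot: [179.9, -0.1, 81.6]
wrist_force: [-0.1, -0.8, -0.7]
opening: 0.0227
t=9.30 [-0.0014 -0.0012  0.0059] [ 0.0015 -0.0013  0.0006]
```

```bash
python3 -m inch '[[-0.001,-0.001,0.002,0,0,0,1],[-0.001,-0.001,0.004,0,0,0,1],[-0.001,-0.001,0.0055,0,0,0,1],[-0.001,-0.001,0.0055,0,0,0,1],[-0.001,-0.001,0.0055,0,0,0,1],[-0.001,-0.001,0.0055,0,0,0,1]]'
python3 -c "
from h import *
go([.6358,.1975,.038],81.6)"
```

```text
time: 9.8
ee_pos: [0.6354, 0.1977, 0.0386]
tcp_rot: [180.0, -0.1, 81.6]
wrist_force: [-5.3, -0.8, 9.7]
opening: 0.0228
t=9.80 [-0.0002  0.0004  0.0006] [ 0.0008 -0.001   0.0006]
```

```bash
python3 -m inch '[[0,0,0,0,0,0,0.7],[0,0,0,0,0,0,0.6],[0,0,0,0,0,0,0.4],[0,0,0,0,0,0,0.2],[0,0,0,0,0,0,0],[0,0,0,0,0,0,0],[0,0,0,0,0,0,0],[0,0,-0.03,0,0,0,0],[0,0,-0.07,0,0,0,0],[0,0,-0.11,0,0,0,0],[0,0,-0.15,0,0,0,0],[0,0,-0.15,0,0,0,0]]'
python3 - <<'E'
from h import *
im,W,T,K=cam('wrist');save('w5.png',im)
machine(W,np.array([.6362,.1984]),.066,.012,.1,.057)
go([.4345,.322,.15],83)
E
```

```text
time: 10.8
ee_pos: [0.6374, 0.1982, 0.1965]
tcp_rot: [179.4, -0.3, 81.6]
wrist_force: [1.0, -0.7, 2.9]
opening: 0.0853
machine yaw 81.55 ends [0.6246 0.1214] [0.6481 0.279 ] len 0.1594 mid [0.6363 0.2002] a [0.147  0.9891] ridge z [np.float64(0.0686), np.float64(0.0689), np.float64(0.0688)] 3138
t=10.85 [ 0.0929 -0.2188  0.0414] [ 0.0074 -0.004  -0.0238]
```

```bash
python3 -m inch '[[0.015,-0.036,0.007,0.001,0,-0.004,0],[0.03,-0.072,0.014,0.002,0,-0.008,0],[0.045,-0.108,0.021,0.003,0,-0.012,0],[0.06,-0.144,0.028,0.004,0,-0.016,0],[0.077,-0.18,0.034,0.005,0,-0.02,0],[0.087,-0.205,0.038,0.006,0,-0.024,0],[0.093,-0.219,0.041,0.006,0,-0.024,0],[0.093,-0.219,0.041,0.006,0,-0.024,0],[0.093,-0.219,0.041,0.006,0,-0.024,0],[0.093,-0.219,0.041,0.006,0,-0.024,0],[0.093,-0.219,0.041,0.006,0,-0.024,0]]'
python3 - <<'E'
from h import *
im,W,T,K=cam('wrist');np.save('w6.npy',W)
machine(W,np.array([.434,.32]),.075,.017,.1,.064)
go([.4343,.3212,.045],83)
E
```

```text
time: 11.77
ee_pos: [0.433, 0.321, 0.1459]
tcp_rot: [-179.6, -0.0, 83.0]
wrist_force: [0.2, -0.2, 0.8]
opening: 0.0855
machine yaw 82.96 ends [0.4244 0.2532] [0.4395 0.375 ] len 0.1227 mid [0.432  0.3141] a [0.1225 0.9925] ridge z [np.float64(0.0812), np.float64(0.0808), np.float64(0.0808)] 6208
t=11.82 [0.0004 0.0019 0.1008] [-0.0063 -0.0003 -0.0011]
```

```bash
python3 -m inch '[[0.001,0.0005,0.02,-0.003,0,-0.001,0],[0.001,0.0005,0.045,-0.003,0,-0.001,0],[0.001,0.0005,0.07,-0.003,0,-0.001,0],[0.001,0.0005,0.09,-0.003,0,-0.001,0],[0.001,0.0005,0.101,-0.003,0,-0.001,0],[0.001,0.0005,0.101,-0.003,0,-0.001,0],[0.001,0.0005,0.101,-0.003,0,-0.001,0],[0.001,0.0005,0.101,-0.003,0,-0.001,0],[0.001,0.0005,0.101,-0.003,0,-0.001,0]]'
python3 -c "
from h import *
go([.4332,.322,.045],83)"
```

```text
time: 12.57
ee_pos: [0.4331, 0.323, 0.0466]
tcp_rot: [-179.9, -0.1, 83.1]
wrist_force: [-0.6, -0.4, 0.1]
opening: 0.0857
t=12.57 [-0.001   0.0002  0.0016] [-0.0016 -0.0021  0.0009]
```

```bash
python3 -m inch '[[-0.001,0,0.001,0,0,0.001,0],[-0.001,0,0.001,0,0,0.001,0.5],[-0.001,0,0.001,0,0,0.001,1],[-0.001,0,0.001,0,0,0.001,1],[-0.001,0,0.001,0,0,0.001,1],[-0.001,0,0.001,0,0,0.001,1],[-0.001,0,0.001,0,0,0.001,1],[-0.001,0,0.001,0,0,0.001,1],[-0.001,0,0.001,0,0,0.001,1],[-0.001,0,0.001,0,0,0.001,1]]' 50
python3 -m inch '[[0,0,-0.01,0,0,0,1],[0,0,-0.04,0,0,0,1],[0,0,-0.08,0,0,0,1],[0,0,-0.11,0,0,0,1],[0,0,-0.12,0,0,0,1],[0,0,-0.12,0,0,0,1],[0,0,-0.12,0,0,0,1],[0,0,-0.12,0,0,0,1],[0,0,-0.12,0,0,0,1]]'
python3 - <<'E'
from h import *
im,W,T,K=cam('wrist');save('w7.png',im)
held(W,.022)
go([.456,-.3222,.165],76.3)
E
```

```text
time: 13.4
ee_pos: [0.4319, 0.3216, 0.0443]
tcp_rot: [-179.8, -0.0, 83.0]
wrist_force: [-3.7, 0.1, 5.6]
opening: 0.0327
time: 14.15
ee_pos: [0.4319, 0.3209, 0.1618]
tcp_rot: [-179.7, 0.1, 83.0]
wrist_force: [0.1, 0.0, -2.4]
opening: 0.0325
x 0.030 ymid 0.0009 ymin -0.0153 ymax 0.0169 ztop -0.0370
x 0.040 ymid 0.0009 ymin -0.0151 ymax 0.0168 ztop -0.0369
x 0.050 ymid 0.0009 ymin -0.0147 ymax 0.0166 ztop -0.0367
max x [0.0541 0.0541 0.0541 0.0541 0.0541]
t=14.20 [-0.6354  0.1022 -0.0024] [-0.0054  0.002   0.1171]
```

```bash
python3 -m inch '[[-0.015,0.002,0,-0.002,0,0.003,1],[-0.045,0.007,0,-0.005,0,0.008,1],[-0.08,0.013,0,-0.005,0,0.015,1],[-0.12,0.019,0,-0.005,0,0.022,1],[-0.16,0.026,0,-0.005,0,0.029,1],[-0.2,0.032,0,-0.005,0,0.036,1],[-0.24,0.039,0,-0.005,0,0.044,1],[-0.28,0.045,0,-0.005,0,0.051,1],[-0.32,0.051,0,-0.005,0,0.059,1],[-0.36,0.058,0,-0.005,0,0.066,1],[-0.4,0.064,0,-0.005,0,0.073,1],[-0.44,0.071,0,-0.005,0,0.081,1]]'
python3 -c "
from h import *
go([.456,-.3222,.165],76.3)"
```

```text
time: 15.2
ee_pos: [0.4481, -0.1263, 0.1631]
tcp_rot: [179.9, -0.0, 78.3]
wrist_force: [0.4, -0.0, -1.8]
opening: 0.0325
t=15.20 [-0.1903  0.0474 -0.0019] [ 0.0012 -0.0003  0.0354]
```

```bash
python3 -m inch '[[-0.035,0.009,0,0,0,0.007,1],[-0.07,0.017,0,0,0,0.014,1],[-0.105,0.026,0,0,0,0.02,1],[-0.14,0.035,0,0,0,0.026,1],[-0.165,0.041,0,0,0,0.031,1],[-0.182,0.045,0,0,0,0.034,1],[-0.19,0.047,0,0.001,0,0.035,1],[-0.191,0.0475,0,0.001,0,0.035,1],[-0.191,0.0475,0,0.001,0,0.035,1],[-0.191,0.0475,0,0.001,0,0.035,1],[-0.191,0.0475,0,0.001,0,0.035,1]]'
python3 -c "
from h import *
go([.4558,-.3232,.048],76.3)"
```

```text
time: 16.12
ee_pos: [0.4575, -0.3195, 0.1637]
tcp_rot: [180.0, -0.0, 76.4]
wrist_force: [0.3, 0.7, -1.6]
opening: 0.0325
t=16.12 [-0.0041 -0.0008  0.1157] [ 0.0007 -0.0005  0.0024]
```

```bash
python3 -m inch '[[-0.004,-0.001,0.02,0,0,0.002,1],[-0.004,-0.001,0.045,0,0,0.002,1],[-0.004,-0.001,0.07,0,0,0.002,1],[-0.004,-0.001,0.09,0,0,0.002,1],[-0.004,-0.001,0.102,0,0,0.002,1],[-0.004,-0.001,0.109,0,0,0.002,1],[-0.004,-0.001,0.11,0,0,0.002,1],[-0.004,-0.001,0.11,0,0,0.002,1],[-0.004,-0.001,0.11,0,0,0.002,1],[-0.004,-0.001,0.11,0,0,0.002,1]]'
python3 -c "
from h import *
go([.4558,-.3232,.048],76.3)"
```

```text
time: 16.95
ee_pos: [0.4562, -0.3246, 0.0549]
tcp_rot: [179.9, 0.0, 76.3]
wrist_force: [0.2, 0.6, -2.5]
opening: 0.0328
t=16.95 [ 0.0012 -0.0008  0.0069] [ 0.0025  0.0003 -0.0008]
```

```bash
python3 -m inch '[[0.001,-0.0005,0.002,0,0,0,1],[0.001,-0.0005,0.004,0,0,0,1],[0.001,-0.0005,0.0065,0,0,0,1],[0.001,-0.0005,0.0065,0,0,0,1],[0.001,-0.0005,0.0065,0,0,0,1],[0.001,-0.0005,0.0065,0,0,0,1]]'
python3 -c "
from h import *
go([.4558,-.3232,.048],76.3)"
```

```text
time: 17.45
ee_pos: [0.4553, -0.3232, 0.0487]
tcp_rot: [179.9, 0.0, 76.2]
wrist_force: [-5.5, 3.4, 12.0]
opening: 0.0328
t=17.45 [0.0001 0.0005 0.0007] [ 0.0016  0.0001 -0.001 ]
```

Contact force shows it resting in the Vs. Release, rise and check.

```bash
python3 -m inch '[[0,0,0,0,0,0,0.6],[0,0,0,0,0,0,0.45],[0,0,0,0,0,0,0.3],[0,0,0,0,0,0,0.1],[0,0,0,0,0,0,0],[0,0,0,0,0,0,0],[0,0,0,0,0,0,0],[0,0,-0.03,0,0,0,0],[0,0,-0.07,0,0,0,0],[0,0,-0.11,0,0,0,0],[0,0,-0.15,0,0,0,0],[0,0,-0.15,0,0,0,0]]'
python3 - <<'E'
from h import *
im,W,T,K=cam('wrist');save('w8.png',im)
machine(W,np.array([.456,-.3222]),.078,.017,.1,.068)
go([.4732,-.0132,.15],94.9)
E
```

```text
time: 18.45
ee_pos: [0.457, -0.3245, 0.2057]
tcp_rot: [179.4, 0.2, 76.2]
wrist_force: [0.7, -0.4, 1.7]
opening: 0.0853
machine yaw 76.38 ends [ 0.4395 -0.39  ] [ 0.4684 -0.2709] len 0.1226 mid [ 0.4539 -0.3305] a [0.2355 0.9719] ridge z [np.float64(0.0853), np.float64(0.0848), np.float64(0.0849)] 4421
t=18.50 [ 0.3061 -0.0583  0.0507] [ 0.0073  0.0036 -0.3255]
```

```bash
python3 -m inch '[[0.035,-0.007,0.006,0.002,0.001,-0.04,0],[0.075,-0.014,0.012,0.003,0.002,-0.08,0],[0.115,-0.022,0.019,0.004,0.002,-0.12,0],[0.155,-0.029,0.026,0.005,0.003,-0.16,0],[0.195,-0.037,0.032,0.006,0.003,-0.21,0],[0.235,-0.045,0.039,0.007,0.003,-0.26,0],[0.27,-0.051,0.045,0.007,0.003,-0.3,0],[0.295,-0.056,0.049,0.007,0.003,-0.325,0],[0.306,-0.058,0.051,0.007,0.003,-0.3255,0],[0.306,-0.058,0.051,0.007,0.003,-0.3255,0],[0.306,-0.058,0.051,0.007,0.003,-0.3255,0],[0.306,-0.058,0.051,0.007,0.003,-0.3255,0]]'
python3 - <<'E'
from h import *
im,W,T,K=cam('wrist');np.save('w9.npy',W)
machine(W,np.array([.473,-.0098]),.075,.014,.1,.064)
horns(W,[.473,-.0096],94.9,.068)
go([.4732,-.0132,.045],94.9)
E
```

```text
time: 19.5
ee_pos: [0.4717, -0.013, 0.146]
tcp_rot: [-179.7, -0.2, 94.8]
wrist_force: [-0.1, 0.1, -1.1]
opening: 0.0853
machine yaw 95.02 ends [ 0.4796 -0.087 ] [0.4665 0.062 ] len 0.1496 mid [ 0.473  -0.0125] a [-0.0875  0.9962] ridge z [np.float64(0.0775), np.float64(0.0777), np.float64(0.0856)] 6737
horn 1 1 144 s 26.4..33.7 l 20.0..27.1 z 0.0693
horn 1 -1 147 s 26.3..33.8 l -27.9..-20.6 z 0.0691
horn -1 1 121 s -33.5..-26.1 l 20.1..27.0 z 0.0693
horn -1 -1 126 s -33.6..-26.2 l -27.8..-20.6 z 0.0689
t=19.55 [-0.0005  0.0021  0.1011] [-0.0058 -0.004  -0.0017]
```

```bash
python3 -m inch '[[-0.0005,0.001,0.02,-0.003,-0.002,0,0],[-0.0005,0.001,0.045,-0.003,-0.002,0,0],[-0.0005,0.001,0.07,-0.003,-0.002,0,0],[-0.0005,0.001,0.09,-0.003,-0.002,0,0],[-0.0005,0.001,0.101,-0.003,-0.002,0,0],[-0.0005,0.001,0.101,-0.003,-0.002,0,0],[-0.0005,0.001,0.101,-0.003,-0.002,0,0],[-0.0005,0.001,0.101,-0.003,-0.002,0,0],[-0.0005,0.001,0.101,-0.003,-0.002,0,0]]'
python3 -c "
from h import *
go([.4732,-.0136,.045],95)"
```

```text
time: 20.3
ee_pos: [0.473, -0.0124, 0.0467]
tcp_rot: [-180.0, -0.1, 94.9]
wrist_force: [0.2, -0.1, -0.2]
opening: 0.0851
t=20.30 [-0.0012  0.0001  0.0017] [-0.0004 -0.002  -0.0021]
```

```bash
python3 -m inch '[[-0.001,0,0.0015,0,0,-0.002,0],[-0.001,0,0.0015,0,0,-0.002,0.5],[-0.001,0,0.0015,0,0,-0.002,1],[-0.001,0,0.0015,0,0,-0.002,1],[-0.001,0,0.0015,0,0,-0.002,1],[-0.001,0,0.0015,0,0,-0.002,1],[-0.001,0,0.0015,0,0,-0.002,1],[-0.001,0,0.0015,0,0,-0.002,1],[-0.001,0,0.0015,0,0,-0.002,1],[-0.001,0,0.0015,0,0,-0.002,1],[-0.001,0,0.0015,0,0,-0.002,1]]' 80
python3 -m inch '[[0,0,-0.01,0,0,0,1],[0,0,-0.04,0,0,0,1],[0,0,-0.08,0,0,0,1],[0,0,-0.11,0,0,0,1],[0,0,-0.12,0,0,0,1],[0,0,-0.12,0,0,0,1],[0,0,-0.12,0,0,0,1],[0,0,-0.12,0,0,0,1],[0,0,-0.12,0,0,0,1]]'
python3 - <<'E'
from h import *
im,W,T,K=cam('wrist');save('w10.png',im)
held(W,.026)
go([.4328,.3190,.165],82.9)
E
```

```text
time: 21.22
ee_pos: [0.4719, -0.0132, 0.044]
tcp_rot: [-179.8, -0.1, 95.0]
wrist_force: [-3.9, -0.1, 4.8]
opening: 0.0261
time: 21.97
ee_pos: [0.4717, -0.0134, 0.1617]
tcp_rot: [-179.7, -0.2, 95.0]
wrist_force: [-0.8, -0.0, -2.3]
opening: 0.0257
x 0.030 ymid 0.0010 ymin -0.0123 ymax 0.0145 ztop -0.0341
x 0.040 ymid 0.0009 ymin -0.0123 ymax 0.0146 ztop -0.0339
x 0.050 ymid 0.0009 ymin -0.0183 ymax 0.0201 ztop -0.0413
x 0.060 ymid 0.0009 ymin -0.0193 ymax 0.0210 ztop -0.0420
x 0.070 ymid 0.0009 ymin -0.0192 ymax 0.0209 ztop -0.0420
max x [0.0756 0.0756 0.0756 0.0756 0.0756]
t=22.02 [ 0.3345 -0.0098 -0.0022] [-0.0057 -0.002   0.2114]
```

View pics/w10.png

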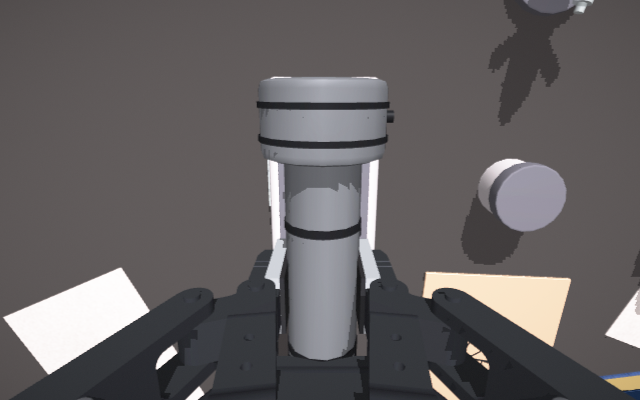

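The packer is held level, drum at (323,115), with its centre within 1 mm of the grip. Carrying it to the tray.

```bash
python3 -m inch '[[0.015,0,0,-0.002,0,0.01,1],[0.045,-0.001,0,-0.004,-0.002,0.03,1],[0.085,-0.002,0,-0.005,-0.002,0.05,1],[0.125,-0.003,0,-0.005,-0.002,0.08,1],[0.165,-0.005,0,-0.005,-0.002,0.105,1],[0.205,-0.006,0,-0.005,-0.002,0.13,1],[0.245,-0.007,0,-0.005,-0.002,0.155,1],[0.28,-0.008,0,-0.005,-0.002,0.18,1],[0.31,-0.009,0,-0.005,-0.002,0.2,1],[0.328,-0.0095,0,-0.005,-0.002,0.21,1],[0.3345,-0.01,0,-0.005,-0.002,0.211,1],[0.3345,-0.01,0,-0.005,-0.002,0.211,1]]'
python3 -m inch '[[0,0,0,0,0,0,1],[0,0,0,0,0,0,1],[0,0,0,0,0,0,1]]'
python3 - <<'E'
from h import *
im,W,T,K=cam('wrist');horns(W,[.4328,.3190],82.9,.064)
go([.4328,.3194,.040],82.9)
E
```

```text
time: 23.02
ee_pos: [0.4326, 0.3199, 0.1632]
tcp_rot: [180.0, 0.1, 83.1]
wrist_force: [-0.4, -0.5, -2.1]
opening: 0.0259
time: 23.27
ee_pos: [0.4336, 0.3178, 0.1645]
tcp_rot: [179.9, -0.0, 82.8]
wrist_force: [0.1, 0.4, -0.8]
opening: 0.0261
horn -1 -1 23 s -33.1..-26.3 l -27.8..-26.0 z 0.0631
t=23.32 [ 0.0013 -0.0013  0.1246] [ 0.0023 -0.0003 -0.0009]
```

```bash
python3 -m inch '[[0.001,-0.001,0.02,0,0,0,1],[0.001,-0.001,0.045,0,0,0,1],[0.001,-0.001,0.07,0,0,0,1],[0.001,-0.001,0.095,0,0,0,1],[0.001,-0.001,0.11,0,0,0,1],[0.001,-0.001,0.117,0,0,0,1],[0.001,-0.001,0.118,0,0,0,1],[0.001,-0.001,0.118,0,0,0,1],[0.001,-0.001,0.118,0,0,0,1],[0.001,-0.001,0.118,0,0,0,1],[0.001,-0.001,0.118,0,0,0,1]]'
python3 -c "
from h import *
go([.4328,.3194,.040],82.9)"
```

```text
time: 24.23
ee_pos: [0.4332, 0.3204, 0.0476]
tcp_rot: [179.8, -0.1, 82.9]
wrist_force: [0.4, -0.1, -1.3]
opening: 0.026
t=24.23 [-0.0011 -0.0003  0.0076] [ 0.0034 -0.0014  0.0004]
```

```bash
python3 -m inch '[[-0.001,0,0.002,0.001,0,0,1],[-0.001,0,0.004,0.001,0,0,1],[-0.001,0,0.006,0.001,0,0,1],[-0.001,0,0.0075,0.001,0,0,1],[-0.001,0,0.0075,0.001,0,0,1],[-0.001,0,0.0075,0.001,0,0,1],[-0.001,0,0.0075,0.001,0,0,1]]'
python3 -c "
from h import *
go([.4328,.3194,.040],82.9)"
```

```text
time: 24.82
ee_pos: [0.4324, 0.3192, 0.0406]
tcp_rot: [179.9, -0.1, 82.9]
wrist_force: [-6.8, -2.9, 13.8]
opening: 0.026
t=24.82 [0.0002 0.0003 0.0006] [ 0.0014 -0.0012  0.0006]
```

```bash
python3 -m inch '[[0,0,0,0,0,0,0.65],[0,0,0,0,0,0,0.5],[0,0,0,0,0,0,0.3],[0,0,0,0,0,0,0.1],[0,0,0,0,0,0,0],[0,0,0,0,0,0,0],[0,0,0,0,0,0,0],[0,0,-0.03,0,0,0,0],[0,0,-0.07,0,0,0,0],[0,0,-0.11,0,0,0,0],[0,0,-0.15,0,0,0,0],[0,0,-0.15,0,0,0,0]]'
python3 - <<'E'
from h import *
im,W,T,K=cam('wrist');save('w11.png',im)
machine(W,np.array([.4328,.319]),.070,.014,.1,.060)
go([.636,.1979,.15],81.6)
E
```

```text
time: 25.82
ee_pos: [0.4343, 0.3204, 0.1974]
tcp_rot: [179.5, -0.4, 82.9]
wrist_force: [0.6, -0.2, 0.6]
opening: 0.0854
machine yaw 83.06 ends [0.4239 0.2461] [0.4418 0.3936] len 0.1486 mid [0.4328 0.3199] a [0.1208 0.9927] ridge z [np.float64(0.0735), np.float64(0.0735), np.float64(0.0813)] 4814
t=25.87 [-0.0966  0.2153  0.0446] [ 0.0065 -0.0054  0.0231]
```

```bash
python3 -m inch '[[-0.016,0.035,0.007,0.002,-0.001,0.004,0],[-0.032,0.07,0.014,0.003,-0.002,0.008,0],[-0.048,0.106,0.021,0.004,-0.003,0.012,0],[-0.064,0.142,0.028,0.004,-0.004,0.016,0],[-0.08,0.178,0.036,0.005,-0.004,0.02,0],[-0.091,0.203,0.042,0.005,-0.004,0.023,0],[-0.0965,0.215,0.0445,0.005,-0.004,0.023,0],[-0.0965,0.215,0.0445,0.005,-0.004,0.023,0],[-0.0965,0.215,0.0445,0.005,-0.004,0.023,0],[-0.0965,0.215,0.0445,0.005,-0.004,0.023,0],[-0.0965,0.215,0.0445,0.005,-0.004,0.023,0]]'
python3 - <<'E'
from h import *
im,W,T,K=cam('wrist')
machine(W,np.array([.636,.198]),.066,.012,.1,.057)
go([.636,.1979,.038],81.6)
E
```

```text
time: 26.78
ee_pos: [0.6331, 0.1978, 0.1453]
tcp_rot: [-179.8, 0.2, 81.7]
wrist_force: [0.1, 0.3, -0.7]
opening: 0.0854
machine yaw 81.56 ends [0.6246 0.1215] [0.648  0.2793] len 0.1595 mid [0.6363 0.2004] a [0.1467 0.9892] ridge z [np.float64(0.0687), np.float64(0.0687), np.float64(0.0685)] 4685
t=26.83 [0.0008 0.0031 0.1073] [-0.0033  0.0034  0.0016]
```

```bash
python3 -m inch '[[0.001,0.002,0.02,-0.002,0.001,0.001,0],[0.001,0.002,0.045,-0.002,0.001,0.001,0],[0.001,0.002,0.07,-0.002,0.001,0.001,0],[0.001,0.002,0.09,-0.002,0.001,0.001,0],[0.001,0.002,0.105,-0.002,0.001,0.001,0],[0.001,0.002,0.107,-0.002,0.001,0.001,0],[0.001,0.002,0.107,-0.002,0.001,0.001,0],[0.001,0.002,0.107,-0.002,0.001,0.001,0],[0.001,0.002,0.107,-0.002,0.001,0.001,0],[0.001,0.002,0.107,-0.002,0.001,0.001,0]]'
python3 -c "
from h import *
go([.636,.1981,.038],81.6)"
```

```text
time: 27.67
ee_pos: [0.6363, 0.1975, 0.0393]
tcp_rot: [180.0, 0.1, 81.6]
wrist_force: [-0.1, 1.4, -0.4]
opening: 0.0854
t=27.67 [ 0.0005 -0.0003  0.0013] [ 0.0002  0.0018 -0.0007]
```

```bash
python3 -m inch '[[0,0,0.001,0,0,0,0],[0,0,0.001,0,0,0,0.5],[0,0,0.001,0,0,0,1],[0,0,0.001,0,0,0,1],[0,0,0.001,0,0,0,1],[0,0,0.001,0,0,0,1],[0,0,0.001,0,0,0,1],[0,0,0.001,0,0,0,1],[0,0,0.001,0,0,0,1],[0,0,0.001,0,0,0,1],[0,0,0.001,0,0,0,1],[0,0,0.001,0,0,0,1]]' 50
python3 -m inch '[[0,0,-0.01,0,0,0,1],[0,0,-0.04,0,0,0,1],[0,0,-0.08,0,0,0,1],[0,0,-0.11,0,0,0,1],[0,0,-0.12,0,0,0,1],[0,0,-0.12,0,0,0,1],[0,0,-0.12,0,0,0,1],[0,0,-0.12,0,0,0,1],[0,0,-0.12,0,0,0,1]]'
python3 - <<'E'
from h import *
im,W,T,K=cam('wrist');save('w12.png',im)
held(W,.016)
go([.473,-.0096,.160],94.9)
E
```

```text
time: 28.67
ee_pos: [0.6349, 0.1972, 0.0368]
tcp_rot: [-179.8, 0.2, 81.6]
wrist_force: [-5.7, -0.2, 3.8]
opening: 0.0227
time: 29.42
ee_pos: [0.6351, 0.1972, 0.1543]
tcp_rot: [-179.7, 0.2, 81.5]
wrist_force: [-0.4, -0.1, -1.9]
opening: 0.0224
x 0.030 ymid 0.0009 ymin -0.0107 ymax 0.0124 ztop -0.0325
x 0.040 ymid 0.0005 ymin -0.0109 ymax 0.0123 ztop -0.0325
x 0.050 ymid 0.0008 ymin -0.0107 ymax 0.0124 ztop -0.0326
x 0.060 ymid 0.0008 ymin -0.0109 ymax 0.0125 ztop -0.0330
x 0.070 ymid 0.0008 ymin -0.0108 ymax 0.0125 ztop -0.0326
x 0.080 ymid 0.0008 ymin -0.0105 ymax 0.0121 ztop -0.0325
max x [0.0833 0.0833 0.0834 0.0834 0.0834]
t=29.47 [-0.2284 -0.13   -0.0039] [-0.0051  0.0036 -0.2331]
```

```bash
python3 -m inch '[[-0.013,-0.007,0,-0.001,0.001,-0.013,1],[-0.04,-0.023,0,-0.003,0.002,-0.04,1],[-0.07,-0.04,0,-0.005,0.003,-0.07,1],[-0.1,-0.057,0,-0.005,0.003,-0.1,1],[-0.13,-0.074,0,-0.005,0.003,-0.13,1],[-0.16,-0.091,0,-0.005,0.003,-0.16,1],[-0.19,-0.108,-0.002,-0.005,0.003,-0.19,1],[-0.215,-0.122,-0.004,-0.005,0.003,-0.22,1],[-0.229,-0.13,-0.004,-0.005,0.003,-0.233,1],[-0.2295,-0.13,-0.004,-0.005,0.003,-0.233,1],[-0.2295,-0.13,-0.004,-0.005,0.003,-0.233,1],[-0.2295,-0.13,-0.004,-0.005,0.003,-0.233,1]]'
python3 -m inch '[[0,0,0,0,0,0,1],[0,0,0,0,0,0,1]]'
python3 -c "
from h import *
go([.4731,-.0110,.0405],94.9)"
```

```text
time: 30.47
ee_pos: [0.4737, -0.0102, 0.161]
tcp_rot: [179.9, -0.0, 94.9]
wrist_force: [0.0, 1.0, -1.5]
opening: 0.0224
time: 30.63
ee_pos: [0.4739, -0.0098, 0.1611]
tcp_rot: [179.9, -0.0, 94.9]
wrist_force: [0.4, -0.5, -1.2]
opening: 0.0228
t=30.63 [-0.0012 -0.0011  0.1206] [ 0.0021 -0.0003  0.0008]
```

```bash
python3 -m inch '[[-0.001,-0.0005,0.02,0.001,0,0,1],[-0.001,-0.0005,0.045,0.001,0,0,1],[-0.001,-0.0005,0.07,0.001,0,0,1],[-0.001,-0.0005,0.092,0.001,0,0,1],[-0.001,-0.0005,0.106,0.001,0,0,1],[-0.001,-0.0005,0.113,0.001,0,0,1],[-0.001,-0.0005,0.114,0.001,0,0,1],[-0.001,-0.0005,0.114,0.001,0,0,1],[-0.001,-0.0005,0.114,0.001,0,0,1],[-0.001,-0.0005,0.114,0.001,0,0,1]]'
python3 -c "
from h import *
go([.4731,-.0110,.0405],94.9)"
```

```text
time: 31.47
ee_pos: [0.4742, -0.0114, 0.0487]
tcp_rot: [179.8, 0.0, 94.9]
wrist_force: [0.9, 0.2, -1.6]
opening: 0.0225
t=31.47 [ 0.0005 -0.0011  0.0082] [0.0036 0.0001 0.0001]
```

```bash
python3 -m inch '[[0,-0.001,0.002,0.001,0,0,1],[0,-0.001,0.004,0.001,0,0,1],[0,-0.001,0.006,0.001,0,0,1],[0,-0.001,0.008,0.001,0,0,1],[0,-0.001,0.008,0.001,0,0,1],[0,-0.001,0.008,0.001,0,0,1],[0,-0.001,0.008,0.001,0,0,1]]'
python3 -c "
from h import *
go([.4731,-.0110,.0405],94.9)"
```

```text
time: 32.05
ee_pos: [0.4725, -0.0116, 0.0411]
tcp_rot: [179.9, 0.0, 94.9]
wrist_force: [-8.0, -0.0, 14.7]
opening: 0.0225
t=32.05 [0.0005 0.0006 0.0006] [ 0.0019  0.0001 -0.0001]
```

```bash
python3 -m inch '[[0,0,0,0,0,0,0.7],[0,0,0,0,0,0,0.6],[0,0,0,0,0,0,0.4],[0,0,0,0,0,0,0.2],[0,0,0,0,0,0,0],[0,0,0,0,0,0,0],[0,0,0,0,0,0,0],[0,0,-0.03,0,0,0,0],[0,0,-0.07,0,0,0,0],[0,0,-0.11,0,0,0,0],[0,0,-0.15,0,0,0,0],[0,0,-0.19,0,0,0,0]]'
python3 -m inch '[[0.03,0,-0.03,0,0,0,0],[0.06,0,-0.06,0,0,0,0],[0.06,0,-0.06,0,0,0,0],[0.06,0,-0.06,0,0,0,0],[0.06,0,-0.06,0,0,0,0]]'
python3 - <<'E'
from h import *
im,W,T,K=cam('wrist');save('w13.png',im)
machine(W,np.array([.473,-.0098]),.070,.012,.1,.061)
foot(W,np.array([.473,-.0098]),.026,.034,.11)
im,W,T,K=cam('top');cv2.imwrite('pics/topend.png',cv2.resize(im[60:330,130:490],None,fx=2.2,fy=2.2)[:,:,::-1]);W0=np.load('top.npy')
for n,u,v in [('ink',120,217),('jar',375,205),('cup',612,200)]:
    c=int(130+u/2.2);r=int(60+v/2.2)
    for w in(W0,W): p=w[r-16:r+17,c-16:c+17].reshape(-1,3);q=p[(p[:,2]>.03)&(p[:,2]<.1)];print(n,len(q),q.mean(0).round(4))
print(telemetry.get_obs()['ee_pos'])
E
```

```text
time: 33.05
ee_pos: [0.4719, -0.0115, 0.2314]
tcp_rot: [179.9, -0.0, 94.9]
wrist_force: [1.2, -0.4, -0.4]
opening: 0.0856
time: 33.47
ee_pos: [0.4672, 0.0482, 0.2889]
tcp_rot: [180.0, 0.0, 94.9]
wrist_force: [0.8, -0.0, 0.1]
opening: 0.0853
machine yaw 94.88 ends [ 0.4796 -0.0871] [0.466  0.0713] len 0.159 mid [ 0.4728 -0.0079] a [-0.0851  0.9964] ridge z [np.float64(0.0726), np.float64(0.0728), np.float64(0.0728)] 1675
foot c 0.473 -0.0093 size 87.4 155.8 ang 4.93 5561
ink 111 [0.6084 0.3774 0.0628]
ink 114 [0.6083 0.3774 0.0622]
jar 217 [ 0.6366 -0.0062  0.0404]
jar 220 [ 0.6366 -0.0062  0.0394]
cup 241 [ 0.6465 -0.3639  0.065 ]
cup 239 [ 0.6465 -0.3644  0.0652]
[0.46689516 0.04766693 0.28816071]
```

View pics/topend.png

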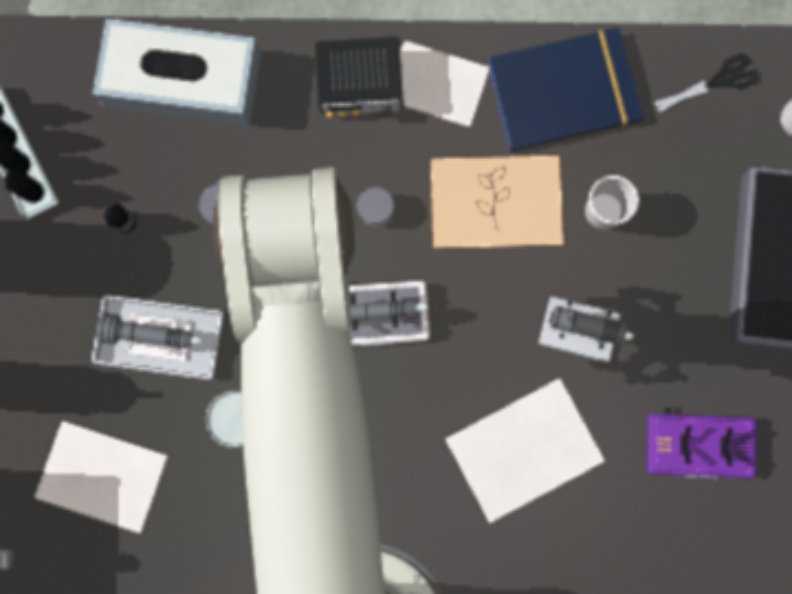

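View pics/w13.png

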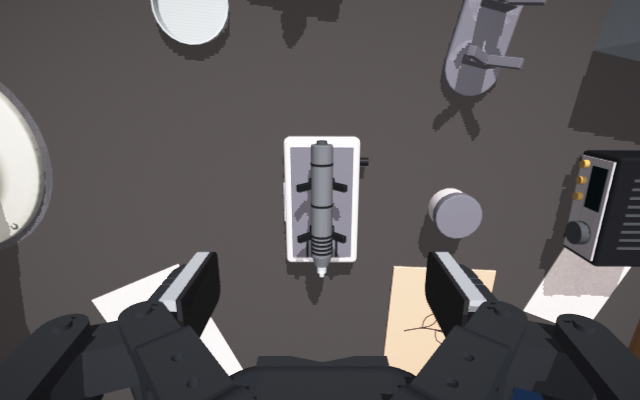

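The pictures show the liner on the dock ((322,205) in the wrist view, centre about y = -0.010 against the dock's -0.0096, axis at 61 mm). The packer is in the tray at (155,333) and the shader on the wire rest at (583,325), both in the top view. The loose items haven't moved.

```bash
python3 -c "
from h import *
print(order.job_done())"
```

```text
the job is handed in; nothing more can be done
None
```

All three machines are in the places you asked for, and the job was handed in at about 33.5 s of the 128 s. I parked the liner on the grey rest, moved the shader to the wire rest and the packer to the tray, then moved the liner from the grey rest to the dock.

Last checks, measured with the wrist camera just after each release:

| Machine | Place | Measured axis height | Stated axis height | Off centre along its length |
|---|---|---|---|---|
| Shader | Wire rest | 68 mm | 68 mm | less than 1 mm |
| Packer | Tray cradle | 59.5 mm | 60 mm | about 1 mm |
| Liner | Dock | 61 mm | 61 mm | about 1 mm |

- **Loose items:** the cup, ink bottle and jar were within 0.5 mm of their starting positions in the top camera.
- **Forces:** every reading I took was under about 20 N at the wrist.
- **Disagreements:** none beyond about 1–1.5 mm. The packer's tip and tail gave centres 1.4 mm apart, and the camera showed a steady sideways offset of about 0.9 mm. Both are within the stated calibration.

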